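# Carry the open tray of packets onto the display riser

### The arm

A 6-joint arm with a two-finger parallel gripper is mounted at the origin on a cart in front of the work surface, level with it; the furniture and walls round the work are solid. World frame = base frame: x ahead of the robot, y to its left, z up, the work surface at z = 0. Lengths are in mm, angles in rad, forces in N, time in s.
With the tool pointing down it reaches from about 400 to 925 mm from the base axis. Payload 12.5 kg.
Tool frame: the origin (TCP) lies midway between the tips of the shut fingers; the grasp point (between the pads) lies 19 mm behind it (env.tcp_to_grasp is the distance from the TCP to the grasp point, in mm); z points along the fingers, y is the line along which they close (so a half turn about z gives the same grasp; the last joint's range is limited). The gripper opens to 95 mm and grips with 3 to 60 N. Pads are 20 mm wide; open, the fingers measure 119 mm over their backs; the gripper's body (75 mm by 180 mm) begins 59 mm behind the grasp point.
Start: joints at [-1.336, 0.491, 1.559, -0, 1.092, -0.106], TCP at [208.924, -589.065, 214.661] pointing down, gripper open.
Joint ranges: [-3.1, 3.1], [-0.84, 2.19], [0.05, 2.79], [-1.13, 4.28], [0.06, 2.93], [-2.69, 2.69]. Speed limits (rad/s): [2.22, 2.22, 2.79, 3.14, 3.14, 3.14].

### API

Orientations are given as [roll, pitch, yaw] about the fixed x, y, z axes, in that order (R = Rz(yaw) Ry(pitch) Rx(roll)).
In Python, from cell import env gives the robot as it stands. The module is installed in compiled form; this text tells all that it offers.
- The arm moves only by the tool step_arm, never from a script. Its argument "plan" is a list that holds one entry, the list of rows, each a list of 5 numbers: the shift along the tool's x, y, z in mm, then the turn about the tool's z in degrees, then the opening, from -1 (shut) to 1 (fully open). A call has 1 to 8 rows; each row is the pose to reach, as a shift and turn from the pose commanded when the call began, along the tool's axes at that moment; what a row does not reach only later rows make up. A row lasts 1/12 s, in which the tool goes at most 41.7 mm and 7.16 degrees, less where a joint would pass 70% of its speed; a pose out of reach is approached as far as the arm can. A call with a gripper value outside its range is refused whole. The fingers move at their own pace and stop on an object; the grip force is fixed at half the most. Time passes only in rows, so rows that repeat a pose let the fingers close. It gives the time, the measured TCP pose, the force, the opening and the grip force at its end, in the units of the state.
- env.state(): the state, without advancing time (a new reading comes with each control period).
- env.read_camera(name): name is "side" or "top"; returns the picture (420x560x3 uint8, blue, green, red); there is no depth.
- env.get_calibration(name): a dict with "K" (3x3 intrinsics, pixels), "extrinsics" (4x4, takes a point from world to camera coordinates). Camera axes: x right, y up, looking along -z (the intrinsics and any distortion apply to the point x, -y, -z); pixel columns grow to the right and rows downward; lengths in mm; the calibration is good to about 2 mm. A picture is of the moment at which its call begins. get_calibration takes no time and is no camera call.
- env.job_done(): hands the job in; it is judged then, once.
The state is a dict: "t": time; "joints": joint angles; "qvel": joint speeds; "tau": joint torques, N m; "eef_pos": TCP position; "tcp_rot": TCP orientation; "ft_force": force on the tool from outside, world axes, zero at the start; "moment": the same for the moment, N m; "opening": opening from 0.0 (shut) to 1.0 (fully open); "grip_force": force on a finger pad.
Only numpy, scipy, OpenCV 4.12 (cv2) and the standard library are available. Lean on these libraries where they do the work, as an engineer would, in place of code of your own. Each camera call takes 0.05 s, during which the arm holds its last target. There are 200 camera calls.

### The job

Carry the open white tray, with its loose packets in it, level onto the blue-topped display riser and set it down there without dropping it: centred on the riser and squared up with its long side along the riser's long side, with all four packets still in the tray. Leave the other things on the counter where they are.

Things in the scene. Friction and masses are not known exactly. Their poses are not given: they have to be found in the camera images.
- tray: loose white open tray, 120 (x) x 170 (y) mm, walls 4 mm thick and 18 mm high, floor 4 mm thick, with a fixed dark wooden bar handle over its middle; about 0.2 to 0.4 kg plus the packets. Origin: centre of its underside, z up. Either way round (turned by half a turn) it is the same
- tray_handle (a point): centre of the tray's bar handle, 102 mm above the tray's underside, over the tray's centre. The bar runs along the tray's y: 154 mm long between two white uprights, 14 mm thick (x) and 22 mm high, its top 113 mm above the tray's underside; free space of about 35 mm between the bar's underside and the packets' tops
- riser: fixed black display riser with a blue padded top, 140 (x) x 200 (y) x 45 mm high. Origin: centre of its underside on the counter; its y is its long side. It stands at the left or the right of the work area, the tray on the other side
- riser_top (a point): centre of the riser's top face, 45 mm above the counter
- packet_a: small loose card packet, black with a yellow band, 21 x 24 x 47 mm, 30 g, standing on the tray's floor. Origin: centre of its underside
- packet_b: small loose card packet, cream, 21 x 24 x 53 mm, 30 g, standing on the tray's floor. Origin: centre of its underside
- packet_c: small loose card packet, black with a yellow band, 21 x 24 x 53 mm, 30 g, standing on the tray's floor. Origin: centre of its underside
- packet_d: small loose card packet, cream, 21 x 24 x 47 mm, 30 g, standing on the tray's floor. Origin: centre of its underside
- bell: bystander: white desk bell, 66 mm across, 50 mm high, loose; origin under its centre
- sticker_roll: bystander: white roll of price stickers, 62 mm across, 26 mm high, loose; origin under its centre
- pen: bystander: red marker pen, 136 mm long (along its y), 12 mm thick, loose; origin under its centre

How it is judged:
By the outcome, as a careful person would: the job done as asked, in the order asked, and still so for the second after the job is handed in, with the robot touching nothing.
It also fails if it takes over 45 s, if anything falls off the work surface, if the arm or the gripper's body presses on something with over 40 N, if the wrist force passes 120 N, or if a joint passes its speed limit or range.

## Working session

There is one attempt and no reset: what is moved stays moved. The work goes in short steps, Python scripts to look and compute and a tool call to move; the robot and the scene stay as the last step left them, time stands still between calls to the robot, and variables do not carry over. Pictures are saved under pics/ and viewed, at most 10 in all, crops included, and the job is handed in when it is done.

Besides the shell and the picture viewer there is one more tool, called after "Call:" as name([rows], argument=value, ...), one row to a line, values as JSON. step_arm: Moves the arm, as the interface text tells. Its arguments: {"type":"object","properties":{"plan":{"type":"array"}},"required":["plan"]}

```bash
mkdir -p pics
python3 - <<'E'
from cell import env
import cv2
for n in("top","side"):
    cv2.imwrite(f"pics/{n}0.png",env.read_camera(n)); c=env.get_calibration(n); print(n,c)
s=env.state(); print(s)
E
```

```text
top {'K': array([[470.8126739 ,   0.        , 277.15155019],
       [  0.        , 470.8126739 , 206.62617459],
       [  0.        ,   0.        ,   1.        ]]), 'extrinsics': array([[-2.02901141e-02, -9.99784191e-01, -4.45903106e-03,
        -4.72482688e+01],
       [ 9.85736665e-01, -2.07498946e-02,  1.67010986e-01,
        -5.41612628e+02],
       [-1.67067467e-01, -1.00675845e-03,  9.85944952e-01,
        -1.24573411e+03],
       [ 0.00000000e+00,  0.00000000e+00,  0.00000000e+00,
         1.00000000e+00]])}
side {'K': array([[438.21359761,   0.        , 279.82158345],
       [  0.        , 438.21359761, 210.39395641],
       [  0.        ,   0.        ,   1.        ]]), 'extrinsics': array([[-9.91358783e-01, -1.30998854e-01, -6.86032209e-03,
         5.30888772e+02],
       [ 4.22704900e-02, -3.68523132e-01,  9.28657045e-01,
        -1.17617716e+02],
       [-1.24181196e-01,  9.20342329e-01,  3.70876029e-01,
        -1.11514455e+03],
       [ 0.00000000e+00,  0.00000000e+00,  0.00000000e+00,
         1.00000000e+00]])}
{'t': 0.1, 'joints': array([-1.33562850e+00,  4.91440478e-01,  1.55937874e+00, -2.77918717e-05,
        1.09167360e+00, -1.05573618e-01]), 'qvel': array([ 0.00116661, -0.00121049, -0.00183608, -0.0006159 ,  0.00051588,
       -0.00120486]), 'tau': array([ 2.65969269e-03, -6.13621688e+01, -2.58605629e+01,  6.94023189e-02,
        4.70129214e-02, -5.92465699e-05]), 'eef_pos': array([ 208.84892817, -588.85610474,  214.16007466]), 'tcp_rot': array([-3.14069490e+00, -7.03435489e-05,  3.40754232e-01]), 'ft_force': array([ 0.79094513, -0.38309286,  0.55169704]), 'moment': array([-0.02357153, -0.00645588,  0.02506547]), 'grip_force': 0.0, 'opening': 0.9995366343093504}
```

View pics/top0.png

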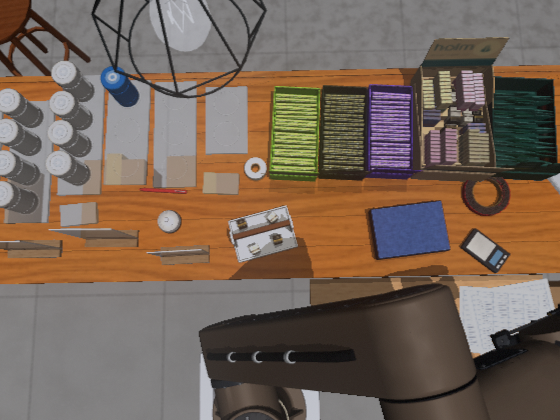

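View pics/side0.png

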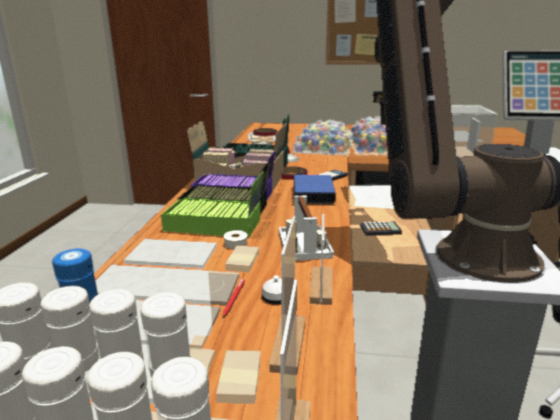

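Top view: the tray is at about (263,233), with its long side across the image and the brown bar running (232,236) to (290,222). The blue riser is at about (410,230). The side view shows the tray at (305,240) and the riser at (313,190). Next I'll measure both and zoom in.

```bash
cat > h.py <<'E'
import numpy as np, cv2
from cell import env
def ray(n,uv,z):
    c=env.get_calibration(n); K=c["K"];E=c["extrinsics"];R=E[:3,:3];t=E[:3,3]
    C=-R.T@t; uv=np.atleast_2d(np.asarray(uv,float))
    d=np.c_[(uv[:,0]-K[0,2])/K[0,0],-(uv[:,1]-K[1,2])/K[1,1],-np.ones(len(uv))]@R
    return C+d*((z-C[2])/d[:,2])[:,None]
def proj(n,P):
    c=env.get_calibration(n);q=c["extrinsics"][:3,:3]@np.asarray(P,float)+c["extrinsics"][:3,3]
    k=c["K"];return k[0,0]*q[0]/-q[2]+k[0,2],-k[1,1]*q[1]/-q[2]+k[1,2]
def rect(mask,n,z,box):
    m=np.zeros_like(mask);x0,y0,x1,y1=box;m[y0:y1,x0:x1]=mask[y0:y1,x0:x1]
    m=cv2.morphologyEx(m,cv2.MORPH_CLOSE,np.ones((3,3),np.uint8))
    cs=cv2.findContours(m,cv2.RETR_EXTERNAL,cv2.CHAIN_APPROX_NONE)[0]
    c=max(cs,key=cv2.contourArea)[:,0]
    w=ray(n,c,z)[:,:2].astype(np.float32)
    (cx,cy),(a,b),_=r=cv2.minAreaRect(w); p=cv2.boxPoints(r)
    e=max(p[1]-p[0],p[2]-p[1],key=np.linalg.norm)
    ang=np.degrees(np.arctan2(e[1],e[0]))%180
    return (round(cx,1),round(cy,1)),sorted((round(a,1),round(b,1))),round(ang,2)
E
python3 - <<'E'
from h import *
im=cv2.imread("pics/top0.png");h=cv2.cvtColor(im,cv2.COLOR_BGR2HSV)
blue=cv2.inRange(h,(105,80,40),(130,255,255)); print("riser",rect(blue,"top",45,(350,190,470,270)))
white=cv2.inRange(h,(0,0,110),(180,60,255)); print("tray rim18",rect(white,"top",18,(220,198,305,268)))
for n,b in(("top",(215,190,310,275)),):
    x0,y0,x1,y1=b;cv2.imwrite("pics/c0.png",cv2.resize(im[y0:y1,x0:x1],None,fx=7,fy=7,interpolation=cv2.INTER_CUBIC))
E
```

```text
riser ((471.6, -417.4), [133.7, 194.0], np.float32(96.12))
tray rim18 ((471.4, -15.4), [120.0, 177.9], np.float32(104.26))
```

View pics/c0.png

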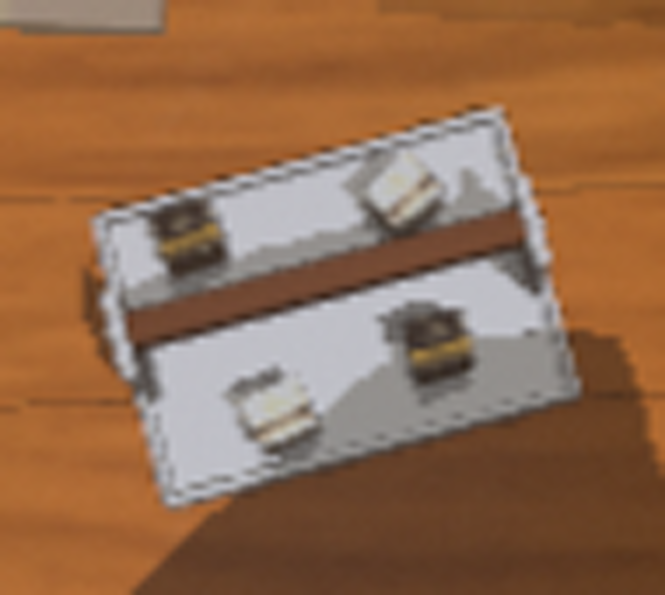

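The crop shows the bar from (233,237) to (290,222) in full-image pixels, and all four packets stand clear of it. I'll cross-check the handle centre from the bar (z=113) and the rim corners (z=18), then work out the move.

```bash
cat >> h.py <<'E'
def togo(x,y,z,yaw):
    s=env.state();r=s["tcp_rot"];p=s["eef_pos"];a=r[2]
    from scipy.spatial.transform import Rotation as Ro
    R=Ro.from_euler("xyz",r).as_matrix()
    d=R.T@(np.array([x,y,z])-p); 
    dy=-((yaw-np.degrees(a)+90)%180-90)  # tool z points down
    print("togo",d.round(1),"turn",round(dy,2),"pos",p.round(1),"rot",np.degrees(r).round(2),"t",round(s["t"],2),"F",s["ft_force"].round(1),"op",round(s["opening"],3),s["grip_force"],"q",s["joints"].round(2))
E
python3 - <<'E'
from h import *
im=cv2.imread("pics/top0.png");h=cv2.cvtColor(im,cv2.COLOR_BGR2HSV)
f=lambda p:(np.array(p)+.5)/7-.5+[215,190]
w=ray("top",f([(92,215),(503,107),(580,395),(168,505)]),18)[:,:2]
print("rim",w.mean(0),[np.linalg.norm(w[i]-w[i-1]) for i in range(4)],[np.degrees(np.arctan2(*(a-b)[::-1]))%180 for a,b in((w[1],w[0]),(w[2],w[3]))])
b=ray("top",f([(128,328),(522,228)]),113)[:,:2];print("bar",b.mean(0),np.linalg.norm(b[1]-b[0]),np.degrees(np.arctan2(*(b[0]-b[1])[::-1]))%180)
br=cv2.inRange(h,(0,90,30),(12,255,110));print(rect(br,"top",113,(232,215,292,245)))
togo(471,-15,200,104.3)
E
```

```text
rim [471.67461627 -16.4263645 ] [np.float64(119.26343183063968), np.float64(169.581728323522), np.float64(119.18465712927171), np.float64(167.668278315551)] [np.float64(103.71714441926272), np.float64(103.74225753812978)]
bar [470.79024113 -15.86193233] 149.4603580269866 103.15028440623752
((470.2, -15.2), [13.7, 147.8], np.float32(103.76))
togo [ 438.9 -453.2   14.6] turn -84.78 pos [ 208.8 -588.9  214.2] rot [-179.95   -0.     19.52] t 0.1 F [ 0.8 -0.4  0.6] op 1.0 0.0 q [-1.34  0.49  1.56 -0.    1.09 -0.11]
```

Call:
step_arm([
  [[20, -20, 0, -4, 1], [45, -46, 0, -10, 1], [73, -75, 0, -16, 1], [101, -104, 0, -22, 1], [129, -133, 0, -28, 1], [157, -162, 0, -34, 1], [185, -191, 0, -40, 1], [205, -211, 0, -44, 1]],
])

```text
t: 0.77
eef_pos: [332.0, -318.8, 214.6]
tcp_rot: [-3.141, -0.0, 1.115]
ft_force: [0.8, -0.8, -0.1]
opening: 1.0
grip_force: 0.0
```

```bash
python3 -c "
from h import *
togo(471,-16,160,103.7)"
```

```text
togo [333.   -8.4  54.7] turn -39.82 pos [ 332.  -318.8  214.6] rot [-1.7997e+02 -3.0000e-02  6.3880e+01] t 0.77 F [ 0.8 -0.8 -0.1] op 1.0 0.0 q [-0.91  0.26  1.95  0.    0.94 -0.45]
```

Call:
step_arm([
  [[30, 0, 0, -4, 1], [70, -1, 0, -10, 1], [110, -2, 0, -16, 1], [150, -3, 0, -22, 1], [190, -5, 0, -28, 1], [230, -6, 0, -34, 1], [265, -7, 0, -38, 1], [280, -8, 10, -39, 1]],
])

```text
t: 1.43
eef_pos: [450.8, -64.5, 205.6]
tcp_rot: [3.139, 0.001, 1.796]
ft_force: [-0.4, -1.7, -0.3]
opening: 1.001
grip_force: 0.0
```

Call:
step_arm([
  [[0, 0, 0, 0, 1], [0, 0, 0, 0, 1]],
])

```text
t: 1.6
eef_pos: [449.0, -66.9, 204.2]
tcp_rot: [-3.14, -0.0, 1.791]
ft_force: [0.2, -1.2, 0.6]
opening: 0.996
grip_force: 0.0
```

```bash
python3 -c "
from h import *
togo(471,-16,83,103.7)"
```

```text
togo [ 44.8  32.7 121.2] turn -1.08 pos [449.  -66.9 204.2] rot [-1.7993e+02 -3.0000e-02  1.0262e+02] t 1.6 F [ 0.2 -1.2  0.6] op 0.996 0.0 q [-0.29  0.26  1.97 -0.    0.91 -0.51]
```

Call:
step_arm([
  [[15, 11, 0, -0.5, 1], [35, 25, 0, -1, 1], [45, 33, 10, -1, 1], [45, 33, 30, -1, 1], [45, 33, 45, -1, 1], [45, 33, 50, -1, 1], [45, 33, 50, -1, 1]],
])

```text
t: 2.18
eef_pos: [471.2, -17.3, 154.0]
tcp_rot: [-3.14, -0.001, 1.805]
ft_force: [0.2, -0.6, 0.3]
opening: 1.0
grip_force: 0.0
```

Run:
```python
from h import *
togo(471,-16,83,103.7)
a=env.read_camera("top")[150:300,190:340];b=env.read_camera("side")[150:300,230:380]
cv2.imwrite("pics/c1.png",cv2.resize(np.hstack([a,b]),(800,400),interpolation=cv2.INTER_CUBIC))
```

```text
togo [ 1.3  0.3 71. ] turn -0.28 pos [471.2 -17.3 154. ] rot [-1.7989e+02 -4.0000e-02  1.0342e+02] t 2.18 F [ 0.2 -0.6  0.3] op 1.0 0.0 q [-0.18  0.36  1.99 -0.    0.79 -0.41]
```

View pics/c1.png

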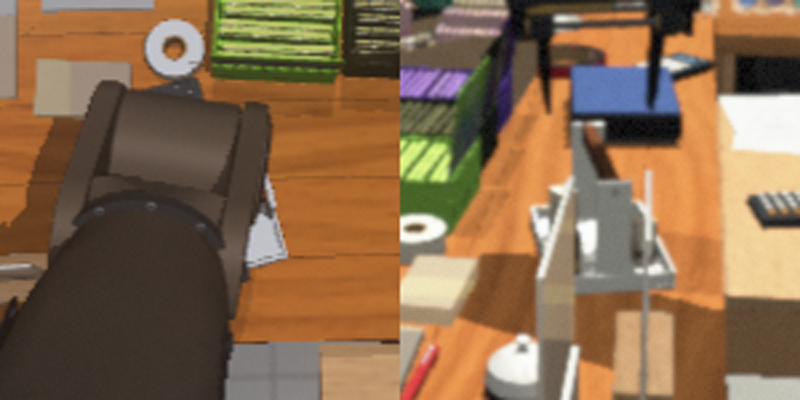

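The side view (right half) shows the open fingers at x≈547 and 655, either side of the bar end at ≈600, so the bar is centred. Descending now.

Call:
step_arm([
  [[0, 0, 10, 0, 1], [0, 0, 25, 0, 1], [0, 0, 40, 0, 1], [0, 0, 53, 0, 1], [0, 0, 64, 0, 1], [1, 0, 70, 0, 1], [1, 0, 71, 0, 1], [1, 0, 71, 0, 1]],
])

```text
t: 2.95
eef_pos: [471.8, -15.6, 84.1]
tcp_rot: [3.141, 0.0, 1.807]
ft_force: [0.6, -0.4, 0.3]
opening: 1.005
grip_force: 0.0
```

Call:
step_arm([
  [[0, 0, 0, 0, 0.2], [0, 0, 0, 0, -0.2], [0, 0, 0, 0, -0.5], [0, 0, 0, 0, -1], [0, 0, 0, 0, -1], [0, 0, 0, 0, -1], [0, 0, 0, 0, -1], [0, 0, 0, 0, -1]],
])

```text
t: 3.62
eef_pos: [471.5, -15.4, 83.6]
tcp_rot: [3.142, 0.0, 1.807]
ft_force: [-0.4, 0.2, -0.5]
opening: 0.496
grip_force: 0.0
```

```bash
python3 -c "
from h import *
togo(471,-16,83,103.7)"
```

```text
togo [-0.4 -0.6  0.6] turn -0.17 pos [471.5 -15.4  83.6] rot [1.8000e+02 1.0000e-02 1.0353e+02] t 3.62 F [-0.4  0.2 -0.5] op 0.496 0.0 q [-0.17  0.48  2.06 -0.    0.6  -0.41]
```

Fingers are slow (~0.75/s); keep closing.

Call:
step_arm([
  [[0, 0, 0, 0, -1], [0, 0, 0, 0, -1], [0, 0, 0, 0, -1], [0, 0, 0, 0, -1], [0, 0, 0, 0, -1], [0, 0, 0, 0, -1], [0, 0, 0, 0, -1], [0, 0, 0, 0, -1]],
])

```text
t: 4.28
eef_pos: [471.4, -15.4, 83.4]
tcp_rot: [-3.141, -0.0, 1.807]
ft_force: [-0.3, -0.6, -4.3]
opening: 0.146
grip_force: 30.0
```

Call:
step_arm([
  [[0, 0, 0, 0, -1], [0, 0, 0, 0, -1], [0, 0, 0, 0, -1], [0, 0, 0, 0, -1]],
])

```text
t: 4.62
eef_pos: [471.5, -15.4, 83.6]
tcp_rot: [-3.142, 0.0, 1.807]
ft_force: [0.6, -0.3, -4.5]
opening: 0.147
grip_force: 30.0
```

Gripped at 14 mm, which matches the bar. Lifting gently.

Call:
step_arm([
  [[0, 0, -1, 0, -1], [0, 0, -3, 0, -1], [0, 0, -6, 0, -1], [0, 0, -10, 0, -1], [0, 0, -15, 0, -1], [0, 0, -20, 0, -1], [0, 0, -24, 0, -1], [0, 0, -26, 0, -1]],
])

```text
t: 5.28
eef_pos: [471.7, -15.4, 110.4]
tcp_rot: [3.141, 0.0, 1.807]
ft_force: [-0.3, -0.1, -3.7]
opening: 0.144
grip_force: 30.0
```

Call:
step_arm([
  [[0, 0, -3, 0, -1], [0, 0, -9, 0, -1], [0, 0, -18, 0, -1], [0, 0, -28, 0, -1], [0, 0, -38, 0, -1], [0, 0, -47, 0, -1], [0, 0, -53, 0, -1], [0, 0, -55, 0, -1]],
])

```text
t: 5.95
eef_pos: [471.8, -15.5, 165.8]
tcp_rot: [3.14, 0.001, 1.807]
ft_force: [-0.1, -1.1, -3.9]
opening: 0.148
grip_force: 30.0
```

Run:
```python
from h import *
togo(471.6,-417.4,165,96.1)
a=env.read_camera("top")[150:300,190:340];b=env.read_camera("side")[120:270,230:380]
cv2.imwrite("pics/c2.png",cv2.resize(np.hstack([a,b]),(800,400),interpolation=cv2.INTER_CUBIC))
```

```text
togo [-390.7  -94.2    1. ] turn 7.43 pos [471.8 -15.5 165.8] rot [1.7992e+02 4.0000e-02 1.0353e+02] t 5.95 F [-0.1 -1.1 -3.9] op 0.148 29.996495246887207 q [-0.17  0.34  1.98 -0.    0.82 -0.41]
```

View pics/c2.png

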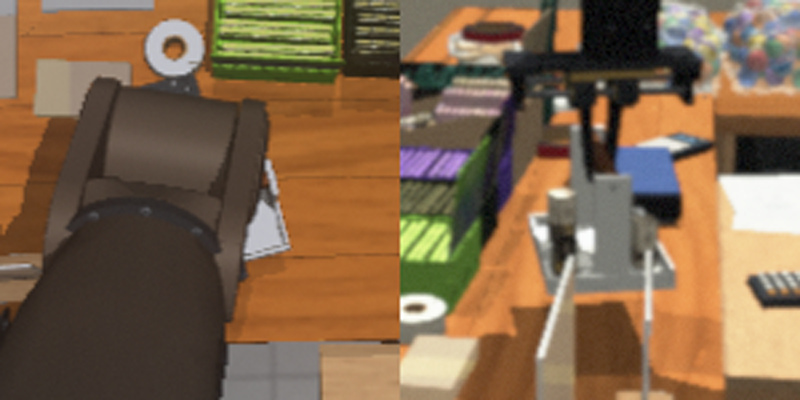

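Side view: the tray is level and clear of the counter (underside ≈82 mm, at rows 215–290), with packets upright. Carrying it across smoothly, with ramps.

Call:
step_arm([
  [[-3, -1, 0, 0, -1], [-10, -2.5, 0, 0.2, -1], [-21, -5, 0, 0.4, -1], [-36, -9, 0, 0.7, -1], [-55, -13, 0, 1.1, -1], [-77, -18.5, 0, 1.5, -1], [-100, -24, 0, 2, -1], [-123, -29.5, 0, 2.4, -1]],
])

```text
t: 6.72
eef_pos: [471.2, -143.9, 164.3]
tcp_rot: [-3.141, -0.0, 1.764]
ft_force: [1.6, 0.9, -4.8]
opening: 0.144
grip_force: 30.0
```

Call:
step_arm([
  [[-23, -4.5, 0, 0.4, -1], [-46, -9, 0, 0.8, -1], [-69, -13.5, 0, 1.2, -1], [-92, -18, 0, 1.6, -1], [-115, -22.5, 0, 2, -1], [-138, -27, 0, 2.4, -1], [-161, -31.5, 0, 2.8, -1], [-183, -36, 0, 3.2, -1]],
])

```text
t: 7.38
eef_pos: [470.7, -330.7, 164.1]
tcp_rot: [-3.141, -0.0, 1.708]
ft_force: [0.4, -0.4, -4.6]
opening: 0.149
grip_force: 30.0
```

```bash
python3 -c "
from h import *
togo(471.6,-417.4,165,96.1)"
```

```text
togo [-86.  -11.   -0.9] turn 1.75 pos [ 470.7 -330.7  164.1] rot [-1.7997e+02 -2.0000e-02  9.7850e+01] t 7.38 F [ 0.4 -0.4 -4.6] op 0.149 29.996917247772217 q [-0.73  0.48  1.74 -0.    0.93 -0.86]
```

Call:
step_arm([
  [[-22, -3, 0, 0.5, -1], [-41, -5, 0, 0.9, -1], [-56, -7, 0, 1.2, -1], [-67, -8.5, 0, 1.5, -1], [-75, -9.5, 0, 1.7, -1], [-81, -10.5, 0, 1.8, -1], [-84, -11, 0, 1.8, -1], [-86, -11, 0, 1.8, -1]],
])

```text
t: 8.05
eef_pos: [472.5, -415.0, 164.6]
tcp_rot: [-3.141, -0.0, 1.678]
ft_force: [-0.3, -0.1, -5.2]
opening: 0.146
grip_force: 30.0
```

Call:
step_arm([
  [[0, 0, 0, 0, -1], [0, 0, 0, 0, -1], [0, 0, 0, 0, -1]],
])

```text
t: 8.3
eef_pos: [472.7, -414.6, 164.7]
tcp_rot: [-3.142, -0.0, 1.678]
ft_force: [-0.2, 0.2, -4.4]
opening: 0.146
grip_force: 30.0
```

Run:
```python
from h import *
togo(471.6,-417.4,165,96.1)
a=env.read_camera("top")[150:300,335:485];b=env.read_camera("side")[100:250,230:380]
cv2.imwrite("pics/top3.png",env.read_camera("top"))
cv2.imwrite("pics/c3.png",cv2.resize(np.hstack([a,b]),(800,400),interpolation=cv2.INTER_CUBIC))
```

```text
togo [-2.7 -1.4 -0.3] turn 0.06 pos [ 472.7 -414.6  164.7] rot [-180.     -0.     96.16] t 8.3 F [-0.2  0.2 -4.4] op 0.146 29.99656766653061 q [-0.83  0.55  1.6   0.    0.99 -0.93]
```

View pics/c3.png

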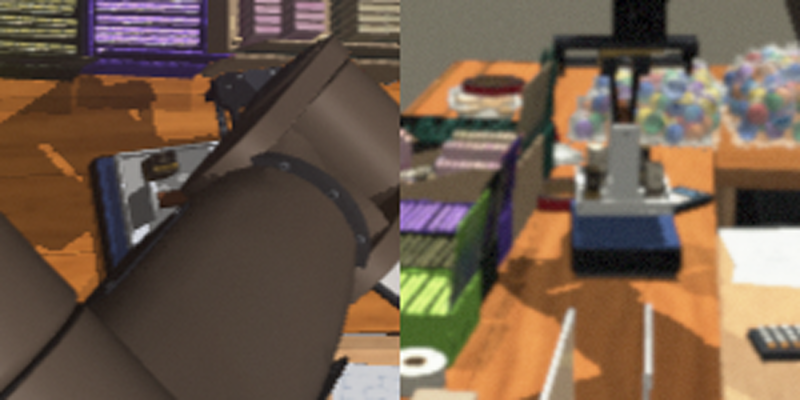

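Side view: the level tray hangs over the riser with packets upright. Before lowering, I'll check the riser's edges in the first top picture, since its blue area came out 6 mm small.

Run:
```python
from h import *
im=cv2.imread("pics/top0.png");cv2.imwrite("pics/c4.png",cv2.resize(im[190:275,360:460],None,fx=7,fy=7,interpolation=cv2.INTER_CUBIC))
h=cv2.cvtColor(im,cv2.COLOR_BGR2HSV)
for lo in((100,60,20),(105,80,60),(105,80,80)):print(rect(cv2.inRange(h,lo,(135,255,255)),"top",45,(350,190,470,270)))
```

```text
((470.7, -417.5), [136.1, 194.9], np.float32(96.17))
((471.6, -417.4), [133.7, 194.0], np.float32(96.12))
((471.8, -417.4), [133.6, 193.9], np.float32(96.01))
```

View pics/c4.png

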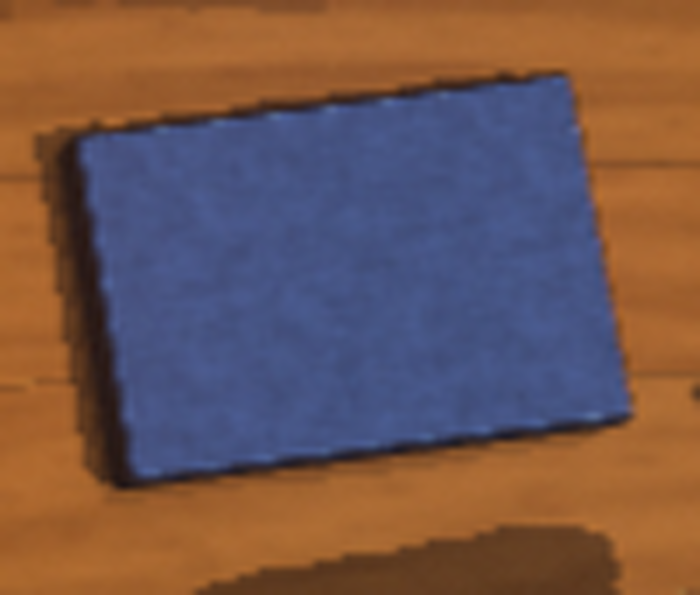

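The blue pad sits inside a thin black edge on both long sides, so its centre (471.6, −417.4) at 96.1° holds. Small correction, then lower.

Call:
step_arm([
  [[-0.5, -0.5, 1, 0, -1], [-1, -1, 4, 0, -1], [-2, -1.4, 9, 0, -1], [-2.2, -1.4, 15, 0, -1], [-2.2, -1.4, 21, 0, -1], [-2.2, -1.4, 26, 0, -1], [-2.2, -1.4, 29, 0, -1], [-2.2, -1.4, 31, 0, -1]],
])

```text
t: 9.12
eef_pos: [471.3, -417.3, 132.9]
tcp_rot: [-3.141, -0.001, 1.678]
ft_force: [0.9, 0.8, -4.9]
opening: 0.148
grip_force: 30.0
```

Call:
step_arm([
  [[0, 0, 0.5, 0, -1], [0, 0, 1, 0, -1], [0, 0, 1.5, 0, -1], [0, 0, 2, 0, -1], [0, 0, 2.5, 0, -1], [0, 0, 3, 0, -1], [0, 0, 3, 0, -1]],
])

```text
t: 9.7
eef_pos: [471.4, -417.4, 130.6]
tcp_rot: [-3.142, 0.0, 1.678]
ft_force: [-0.1, 0.1, -3.8]
opening: 0.146
grip_force: 30.0
```

```bash
python3 -c "
from h import *
togo(471.6,-416.9,128.5,96.1)"
```

```text
togo [0.5 0.3 2.1] turn 0.03 pos [ 471.4 -417.4  130.6] rot [-180.      0.     96.13] t 9.7 F [-0.1  0.1 -3.8] op 0.146 29.996564090251923 q [-0.83  0.59  1.63 -0.    0.92 -0.94]
```

Call:
step_arm([
  [[0.5, 0, 0.4, 0, -1], [0.5, 0, 0.8, 0, -1], [0.5, 0, 1.2, 0, -1], [0.5, 0, 1.6, 0, -1], [0.5, 0, 1.6, 0, -1], [0.5, 0, 1.6, 0, -1]],
])

```text
t: 10.2
eef_pos: [471.3, -417.0, 129.1]
tcp_rot: [3.142, 0.0, 1.678]
ft_force: [-0.0, 0.8, -3.9]
opening: 0.146
grip_force: 30.0
```

Call:
step_arm([
  [[0, 0, 0.3, 0, -1], [0, 0, 0.6, 0, -1], [0, 0, 0.8, 0, -1], [0, 0, 0.8, 0, -1]],
])

```text
t: 10.53
eef_pos: [471.3, -417.0, 128.2]
tcp_rot: [-3.142, 0.0, 1.678]
ft_force: [-0.3, -0.4, -4.4]
opening: 0.147
grip_force: 30.0
```

Before the lift the sensor already read −4.4 N, so the closing fingers may have raised the tray slightly. Continuing down in small steps until the load comes off.

Call:
step_arm([
  [[0, 0, 0.3, 0, -1], [0, 0, 0.6, 0, -1], [0, 0, 0.9, 0, -1], [0, 0, 1, 0, -1], [0, 0, 1, 0, -1]],
])

```text
t: 10.95
eef_pos: [471.2, -417.1, 127.9]
tcp_rot: [3.141, 0.001, 1.678]
ft_force: [-4.5, 1.9, 6.3]
opening: 0.146
grip_force: 30.0
```

Call:
step_arm([
  [[0, 0, 0.3, 0, -1], [0, 0, 0.6, 0, -1], [0, 0, 0.9, 0, -1], [0, 0, 1, 0, -1], [0, 0, 1, 0, -1]],
])

```text
t: 11.37
eef_pos: [471.0, -417.0, 127.8]
tcp_rot: [3.141, 0.001, 1.678]
ft_force: [-7.7, 3.4, 13.6]
opening: 0.147
grip_force: 30.0
```

Contact made. Back off ~1 mm to unload, then open slowly.

Call:
step_arm([
  [[0, 0, -0.5, 0, -1], [0, 0, -1, 0, -1], [0, 0, -1.3, 0, -1], [0, 0, -1.3, 0, -1], [0, 0, -1.3, 0, -1]],
])

```text
t: 11.78
eef_pos: [471.1, -417.0, 127.9]
tcp_rot: [-3.141, 0.0, 1.678]
ft_force: [-5.5, 2.2, 6.8]
opening: 0.145
grip_force: 30.0
```

Call:
step_arm([
  [[0, 0, -0.4, 0, -1], [0, 0, -0.7, 0, -1], [0, 0, -0.7, 0, -1]],
])

```text
t: 12.03
eef_pos: [471.4, -417.0, 128.0]
tcp_rot: [3.142, 0.0, 1.678]
ft_force: [-1.9, 0.2, -0.7]
opening: 0.144
grip_force: 30.0
```

Call:
step_arm([
  [[0, 0, 0, 0, -0.6], [0, 0, 0, 0, -0.5], [0, 0, 0, 0, -0.4], [0, 0, 0, 0, -0.3], [0, 0, 0, 0, -0.1], [0, 0, 0, 0, 0], [0, 0, 0, 0, 0], [0, 0, 0, 0, 0]],
])

```text
t: 12.7
eef_pos: [471.3, -417.0, 128.3]
tcp_rot: [3.142, 0.0, 1.678]
ft_force: [0.4, 0.5, 0.4]
opening: 0.493
grip_force: 0.0
```

Call:
step_arm([
  [[0, 0, 0, 0, 0.2], [0, 0, 0, 0, 0.2], [0, 0, 0, 0, 0.2], [0, 0, 0, 0, 0.2]],
])

```text
t: 13.03
eef_pos: [471.3, -417.0, 128.3]
tcp_rot: [-3.142, 0.0, 1.678]
ft_force: [0.1, -0.3, -0.9]
opening: 0.599
grip_force: 0.0
```

Released. Up, then aside so the top camera sees the tray.

Call:
step_arm([
  [[0, 0, -5, 0, 0.2], [0, 0, -15, 0, 0.2], [0, 0, -28, 0, 0.2], [0, 0, -42, 0, 0.2], [0, 0, -58, 0, 0.2], [0, 0, -74, 0, 0.2], [0, 0, -88, 0, 0.2], [0, 0, -100, 0, 0.2]],
])

```text
t: 13.7
eef_pos: [471.4, -417.1, 230.5]
tcp_rot: [3.141, 0.001, 1.678]
ft_force: [-0.0, 0.1, -1.1]
opening: 0.6
grip_force: 0.0
```

Call:
step_arm([
  [[30, -5, 0, 0, 0.2], [65, -10, 0, 0, 0.2], [100, -15, 0, 0, 0.2], [135, -20, 0, 0, 0.2], [170, -25, 0, 0, 0.2], [205, -30, 0, 0, 0.2], [240, -35, 0, 0, 0.2], [260, -40, 0, 0, 0.2]],
])

```text
t: 14.37
eef_pos: [402.7, -160.1, 229.2]
tcp_rot: [3.141, 0.0, 1.679]
ft_force: [0.3, -0.9, 0.6]
opening: 0.599
grip_force: 0.0
```

Call:
step_arm([
  [[10, 0, 0, 0, 0.2], [30, 0, 0, 0, 0.2], [55, 0, 0, 0, 0.2], [80, 0, 0, 0, 0.2], [100, 0, 0, 0, 0.2], [100, 0, 0, 0, 0.2]],
])

```text
t: 14.87
eef_pos: [393.1, -61.5, 228.9]
tcp_rot: [3.141, 0.0, 1.679]
ft_force: [1.0, -0.6, 0.2]
opening: 0.598
grip_force: 0.0
```

Run:
```python
from h import *
im=env.read_camera("top");s=env.read_camera("side");cv2.imwrite("pics/top5.png",im)
cv2.imwrite("pics/c5.png",cv2.resize(np.hstack([im[170:290,350:470],s[130:250,250:370]]),(800,400),interpolation=cv2.INTER_CUBIC))
h=cv2.cvtColor(im,cv2.COLOR_BGR2HSV)
print(rect(cv2.inRange(h,(0,0,110),(180,60,255)),"top",63,(365,185,455,268)))
print(rect(cv2.inRange(h,(0,90,30),(12,255,120)),"top",158,(375,190,448,250)))
print(rect(cv2.inRange(h,(100,60,30),(135,255,255)),"top",45,(350,185,470,275)))
togo(471,-417,200,96)
```

```text
((472.9, -419.4), [121.6, 177.8], np.float32(96.21))
((471.2, -411.6), [20.0, 140.4], np.float32(99.02))
((471.0, -417.4), [133.3, 195.4], np.float32(95.61))
togo [-359.8   38.5   29.2] turn 0.2 pos [393.8 -63.4 228.8] rot [1.7993e+02 5.0000e-02 9.6200e+01] t 14.97 F [ 0.4 -0.5 -0. ] op 0.603 0.0 q [-0.33  0.15  2.05 -0.    0.94 -0.43]
```

View pics/c5.png

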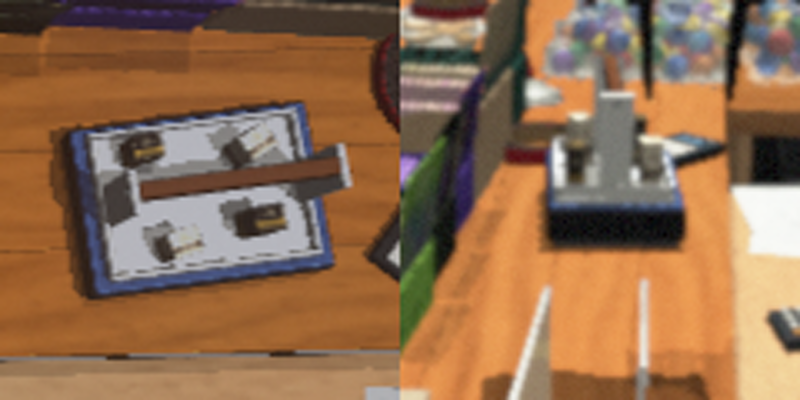

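The tray is square on the riser with an even blue border, and all four packets stand in it (crop about (142,150), (245,145), (178,243) and (262,218)). I'll check the rim corners numerically and hand in if it's centred within 5 mm.

Run:
```python
from h import *
f=lambda p:np.array(p)*.3+[350-.35,170-.35]
w=ray("top",f([(80,137),(300,107),(328,264),(108,284)]),63)[:,:2]
c=w.mean(0);print(c,[round(np.linalg.norm(w[i]-w[i-1])) for i in range(4)])
if np.linalg.norm(c-[471.3,-417.4])<5: print(env.job_done())
```

```text
[ 469.58882008 -415.42250204] [120, 181, 128, 177]
the job is handed in; nothing more can be done
None
```

The tray is on the blue riser and the job is handed in: it is centred to about 3 mm by a rough rim reading, square with the riser's long side, with all four packets upright in it. It took about 15 s, and I did not re-measure the bystanders.

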